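# Load a board in a probe test fixture and hold its pressure plate down

## Task

Load the circuit board into the probe test fixture: set it flat on the sprung nest, over the nest's two locating pins, with its connector towards the thick guide dowel, and let it go. Then pick up the pressure plate by its handle, lower it over the two guide dowels (large hole on the thick dowel) and push it down on the board until the sprung nest is pressed fully home. Finish while still gripping the handle and holding the plate pressed down, since the test runs only as long as it is held; leave everything else on the bench where it is.

Things in the scene. Friction and masses are not known exactly. Their poses are not given: they have to be found in the camera images.
- board_grip (a point): Centre of the black power module (30 mm along x, 20 along y, 16 high) in the middle of the loose circuit board; 11 mm above the board's underside, 8 mm above its upper face. Grip the module across its 20 mm (along y), where the board on both sides is flat and free. z up; x points to the end with the grey connector.
- board: The same loose circuit board: 90 (x) x 64 (y) x 3 mm, 60 g, lying parts upwards; origin at the centre of its underside. Grey connector (14 x 24 x 9 mm) at the +x end, low black pin strip at the -x end. Locating holes of 6.5 mm diameter through it at (x, y) = (24, 20) and (-33, -8) mm.
- nest_mid (a point): Centre of the top of the fixture's sprung nest, a pale plate 100 x 74 x 8 mm floating on springs; top 34 mm above the bench when free. z up, x to the thick dowel. Locating pins, 5 mm diameter, 9 mm high (upper 4 mm tapered), at (x, y) = (24, 20) and (-33, -8) mm. With the board seated, board_grip is 11 mm straight above, x axes alike; end for end it would sit 14 mm off.
- nest (a joint): How far the sprung nest is pressed straight down, m: 0 free, 0.008 fully home on its stop. It starts to move at about 7 N and takes about 14 N at full travel; it springs back when released. The plate's and board's own weight does not move it.
- fixture_mid (a point): Centre of the top face of the fixture's grey base, 170 (x) x 110 x 18 mm, fixed to the bench, elsewhere each time; this point is 18 mm above the bench. z up, x to the thick dowel. Upright guide dowels at x = +68 mm (thick, 12 mm diameter) and x = -68 mm (thin, 8 mm), y = 0, reach 64 mm above this point: straight for 56 mm, then a bullet nose.
- plate_grip (a point): Centre of the bar of the black bridge handle on the loose pressure plate: bar 90 mm along x, 14 wide along y, 14 high; 24 mm above the plate's upper face, 54 mm above the feet of its pushers. Grip the bar across its 14 mm. z up; x points to the large hole. On the dowels it is straight above fixture_mid, x alike: 73 mm above when the pushers meet the seated board, 65 mm with the nest home.
- plate: The same loose pressure plate, about 0.36 kg: aluminium, 165 (x) x 90 (y) x 10 mm, standing on four white pusher pins under it (8 mm diameter, 20 mm long, at x = +-39, y = +-26 mm); origin at its centre, at the level of the pushers' feet. Through holes at x = +68 mm (large, 13.5 mm diameter) and x = -68 mm (small, 9.5 mm), y = 0.
- ruler: Bystander: steel ruler 300 x 30 x 2 mm, loose; origin at the centre of its underside, x along it.
- meter: Bystander: dark hand multimeter 180 x 85 x 45 mm, loose; origin at the centre of its underside, x along it.
- screwdriver: Bystander: screwdriver 150 mm long, loose, lying along its x.
- bare_panel: Bystander: black bare circuit panel with gold pads, 100 x 70 x 2 mm, no parts on it, loose; origin at the centre of its underside.
- solder_reel: Bystander: solder reel standing on its flange, 60 mm diameter, 46 mm high, loose; origin at the centre of its underside.
- flux: Bystander: small amber bottle, 34 mm diameter, 85 mm high, loose; origin at the centre of its underside.
- tweezers: Bystander: steel tweezers 120 mm long, 8 mm high, loose, lying along x.
- programmer: Bystander: small dark-red plug-in programmer stick, 70 x 20 x 9 mm, loose, lying along x.
Things that resemble listed ones, but are neither listed nor needed, are in the scene too. What is shaped like the board but brown or white is not meant.

How it is judged:
By the outcome, as a careful person would: the job done as asked, in the order asked, and still so for the second after the job is handed in, while the arm keeps its last pose, push and grip.
It also fails if it takes over 61 s, if anything falls off the work surface, if the arm or the gripper's body presses on something with over 40 N, if the wrist force passes 120 N, or if a joint passes its speed limit or range.

## Robot

A 6-joint arm with a two-finger parallel gripper is mounted at the origin on the work surface. World frame = base frame: x ahead of the robot, y to its left, z up, the work surface at z = 0. Lengths are in m, angles in degrees, forces in N, time in s.
With the tool pointing down it reaches from about 0.4 to 0.825 m from the base axis. Payload 7 kg.
Tool frame: the origin (TCP) lies on the centre line of the jaws, within the pads' length; the fingertips stand 8 mm ahead of it and the grasp point (between the pads) lies 11 mm behind it; z points along the fingers, y is the line along which they close (so a half turn about z gives the same grasp; the last joint's range is limited). The gripper opens to 88 mm and grips with 3 to 60 N. Pads are 19 mm wide; open, the fingers measure 130 mm over their backs; the gripper's body (78 mm by 193 mm) begins 47 mm behind the grasp point.
Start: joints at [-49.612, 20.546, 0.682, 0, -70.136, -16.507], TCP at [0.273, -0.617, 0.208] pointing down, gripper open.
Joint ranges: [-176.03, 176.03], [-82.01, 121.73], [-58.28, 71.71], [-173.87, 95.51], [-174.79, -0.11], [-173.66, 173.66]. Speed limits (degrees/s): [136.94, 136.94, 172.46, 180, 180, 180].

## Interface

Orientations are given as [roll, pitch, yaw] about the fixed x, y, z axes, in that order (R = Rz(yaw) Ry(pitch) Rx(roll)).
In Python, from plant import ctrl, vision gives the robot as it stands. The module is installed in compiled form; this text tells all that it offers.
- The arm moves only by the tool move_arm, never from a script. Its argument "moves" is one flat list of numbers, 7 for each row, row after row: the finger opening in cm, from 0 to 8.76, then the shift along the tool's x, y, z in cm, then the turn, a rotation vector about the tool's x, y, z in rad. A call has 1 to 8 rows; each row shifts and turns the commanded pose from where the row before left it, along the tool's axes as they then stand; what a row does not reach is not made up. A row lasts 1/10 s, in which the tool goes at most 50 mm and 8.59 degrees, less where a joint would pass 70% of its speed; a pose out of reach is approached as far as the arm can. A call with a gripper value outside its range is refused whole. The fingers move at their own pace and stop on an object; the grip force is fixed at half the most. Time passes only in rows, so rows that do not move let the fingers close. It gives the time, the measured TCP pose, the force, the opening and the grip force at its end, in the units of the state.
- ctrl.get_obs(): the state, without advancing time (a new reading comes with each control period).
- vision.snapshot(name): name is "scene" or "top" or "wrist"; returns (picture, depth): 400x640x3 uint8, red, green, blue; 400x640 float32, m along the optical axis (not along the pixel's ray), 0 where there is no reading.
- vision.camera_model(name): a dict with "vertical_fov" (degrees; the focal length in pixels is half the picture's height over the tangent of half this angle, whatever the lens; pixels are square), "cx", "cy" (the principal point, pixels), "D" ([k1, k2, p1, p2, k3] as OpenCV has them; the pictures are not rectified), "cam_to_world" (4x4, takes a point from camera to world coordinates). Camera axes: x right, y down, z forward; pixel columns grow to the right and rows downward; lengths in m; the calibration is good to about 2 mm. A picture is of the moment at which its call begins: read the wrist's pose just before it. camera_model takes no time and is no camera call; for the wrist camera it gives the pose at the moment of the call.
- ctrl.close_job(): hands the job in; it is judged then, once.
The state is a dict: "clock": time; "joint_pos": joint angles; "qvel": joint speeds; "tau": joint torques, N m; "tool_pos": TCP position; "orientation": TCP orientation; "force": force on the tool from outside, world axes, zero at the start; "moment": the same for the moment, N m; "opening": finger opening in m; "gripper_force": force on a finger pad.
Only numpy, scipy, OpenCV 4.12 (cv2) and the standard library are available. Lean on these libraries where they do the work, as an engineer would, in place of code of your own. Each camera call takes 0.05 s, during which the arm holds its last target. There are 200 camera calls.

## Working session

There is one attempt and no reset: what is moved stays moved. The work goes in short steps, Python scripts to look and compute and a tool call to move; the robot and the scene stay as the last step left them, time stands still between calls to the robot, and variables do not carry over. Pictures are saved under pics/ and viewed, at most 10 in all, crops included, and the job is handed in when it is done.

Besides the shell and the picture viewer there is one more tool, called after "Call:" by a JSON object that holds its "api" and its "payload". move_arm: Moves the arm, as the interface text tells. Its arguments: {"type":"object","properties":{"moves":{"type":"array"}},"required":["moves"]}

```bash
mkdir -p pics
cat > h.py <<'E'
import numpy as np, cv2
from plant import ctrl, vision
def snap(n):
    m=vision.camera_model(n); p,d=vision.snapshot(n)
    np.savez(n+'.npz',p=p,d=d,T=np.array(m['cam_to_world']),f=200/np.tan(np.radians(m['vertical_fov']/2)),c=[m['cx'],m['cy']],D=np.array(m['D']))
    return p,d
def load(n): return np.load(n+'.npz')
def rays(s,uv):
    K=np.array([[s['f'],0,s['c'][0]],[0,s['f'],s['c'][1]],[0,0,1]],float)
    q=cv2.undistortPoints(np.array(uv,float).reshape(-1,1,2),K,s['D'])[:,0]
    return np.c_[q,np.ones(len(q))]
def at_z(s,uv,z):  # intersect with height z
    r=rays(s,uv)@s['T'][:3,:3].T; o=s['T'][:3,3]
    return o+r*((z-o[2])/r[:,2])[:,None]
def by_d(s,uv):
    r=rays(s,uv); dd=np.array([s['d'][int(round(v)),int(round(u))] for u,v in uv])
    return (r*dd[:,None])@s['T'][:3,:3].T+s['T'][:3,3]
def save(n,p): cv2.imwrite('pics/'+n,p[...,::-1])
E
python3 - <<'E'
from h import *
for n in ('top','scene'):
    p,d=snap(n); save(n+'1.png',p)
    s=load(n); print(s['T'].round(3),s['f'],s['c'],s['D'])
print(ctrl.get_obs())
E
```

```text
[[ 0.005 -0.989  0.15   0.35 ]
 [-1.    -0.004  0.006 -0.05 ]
 [-0.005 -0.15  -0.989  1.206]
 [ 0.     0.     0.     1.   ]] 395.8269269144544 [312.74564664 193.89475353] [-0.08339326  0.          0.          0.          0.        ]
[[ 3.060e-01  6.490e-01 -6.960e-01  1.233e+00]
 [ 9.520e-01 -2.070e-01  2.250e-01 -2.840e-01]
 [ 1.000e-03 -7.320e-01 -6.810e-01  7.400e-01]
 [ 0.000e+00  0.000e+00  0.000e+00  1.000e+00]] 378.88417258161087 [318.53769493 200.9905142 ] [-0.00458715  0.          0.          0.          0.        ]
{'clock': 0.1, 'joint_pos': array([-4.96133196e+01,  2.05868013e+01,  6.38547211e-01, -1.78920266e-02,
       -7.01356487e+01, -1.65082545e+01]), 'qvel': array([-0.02972352, -0.08485843,  0.07306578,  0.1679386 ,  0.04928747,
        0.02123111]), 'tau': array([ 2.14809631e-06, -5.84163487e+01,  2.93754923e+01,  7.01549470e+00,
        1.02858403e-02, -4.50492473e-05]), 'tool_pos': array([ 0.27303506, -0.61680003,  0.20671827]), 'orientation': array([ 1.79914776e+02, -7.71626832e-03, -1.56127660e+02]), 'force': array([ 0.42906953,  0.02184815, -0.00086633]), 'moment': array([-0.03559515,  0.03257884, -0.02366487]), 'gripper_force': 0.0, 'opening': 0.08747053651867473}
```

View pics/top1.png

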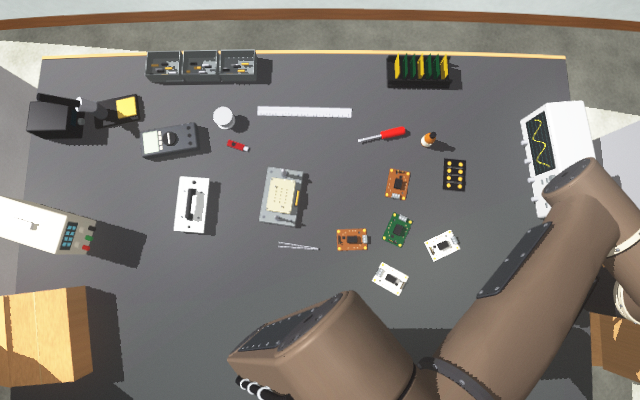

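View pics/scene1.png

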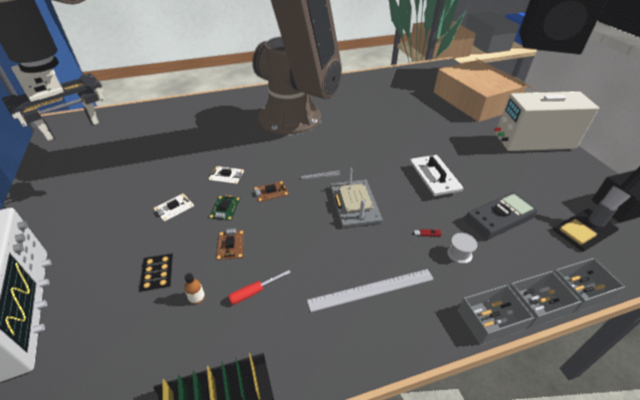

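The top view shows the green board at (397,230). Its look-alikes are brown at (397,184) and (352,239), and white at (441,245) and (390,278). Only the green one fits, since brown and white are excluded. The fixture is at (283,196) and the plate at (192,205). One enlarged crop of each will confirm this.

Run:
```python
from h import *
s=load('top'); p=s['p']
def crop(u,v,r,sz): return cv2.resize(p[v-r:v+r,u-r:u+r],(sz,sz),interpolation=cv2.INTER_CUBIC)
a=np.hstack([crop(397,230,25,300),crop(283,196,40,480)[:, :]][:1]); 
c=np.zeros((600,800,3),np.uint8); c[:300,:300]=crop(397,230,25,300); c[:480,300:780]=crop(283,196,40,480); 
c[300:,:300]=crop(192,205,40,300)
save('crop1.png',c)
```

```text
(no output)
```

View pics/crop1.png

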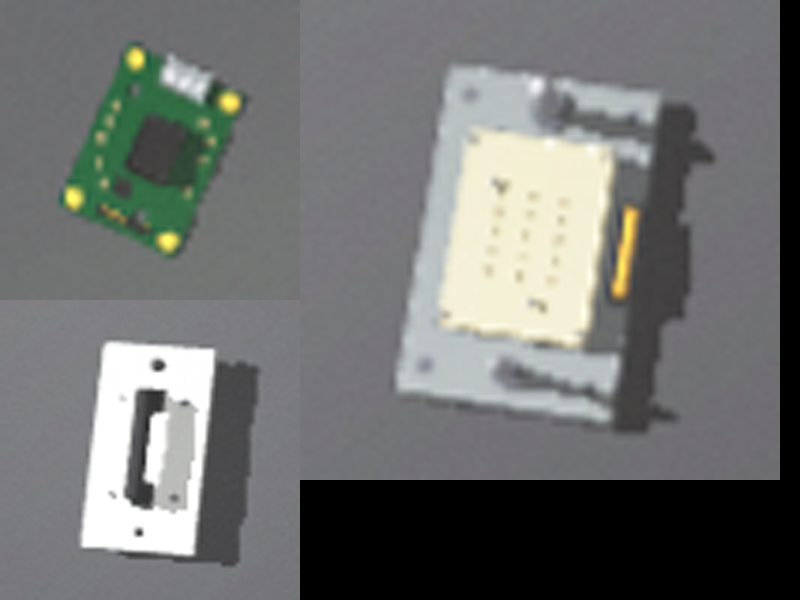

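The green board at (397,230) has its connector towards upper right, near (403,218), and four gold corner spots. The fixture's thick dowel is at the upper end, near (288,173). The plate's large hole is also at the upper end, near (194,182).

Run:
```python
from h import *
s=load('top')
b=lambda x,y:(372+x/6,205+y/6)
P=at_z(s,[b(135,58),b(230,102),b(74,197),b(168,241),b(187,77)],.003)
print('board',P.round(4),P[:4].mean(0)); v=P[0]+P[1]-P[2]-P[3]; print(np.degrees(np.arctan2(v[1],v[0])), np.linalg.norm(v)/2)
f=lambda x,y:(243+(x-300)/6,156+y/6)
N=at_z(s,[f(472,130),f(612,152),f(442,325),f(585,348)],.034)
print('nest',N.round(4),N.mean(0)); v=N[0]+N[1]-N[2]-N[3]; print(np.degrees(np.arctan2(v[1],v[0])), np.linalg.norm(v)/2)
B=at_z(s,[f(450,67),f(660,93),f(398,390),f(615,428)],.018)
print('base',B.round(4),B.mean(0)); v=B[0]+B[1]-B[2]-B[3]; print(np.degrees(np.arctan2(v[1],v[0])))
g=lambda x,y:(152+x/3.75,165+(y-300)/3.75)
H=at_z(s,[g(158,366),g(139,533)],.03); print('holes',H.round(4),H.mean(0)); v=H[0]-H[1]; print(np.degrees(np.arctan2(v[1],v[0])),np.linalg.norm(v))
print(vision.camera_model('wrist')['cam_to_world'], vision.camera_model('wrist')['vertical_fov'])
print(ctrl.get_obs()['tool_pos'],ctrl.get_obs()['orientation'])
```

```text
board [[ 0.4689 -0.2925  0.003 ]
 [ 0.4465 -0.3406  0.003 ]
 [ 0.3983 -0.2598  0.003 ]
 [ 0.3763 -0.3071  0.003 ]
 [ 0.4593 -0.3189  0.003 ]] [ 0.42251309 -0.29998805  0.003     ]
-25.155822908535576 0.0778147343345966
nest [[0.5765 0.0817 0.034 ]
 [0.5655 0.0111 0.034 ]
 [0.4779 0.0947 0.034 ]
 [0.4667 0.0234 0.034 ]] [0.5216566  0.05272639 0.034     ]
-7.276918452275629 0.09949200157316886
base [[ 0.6124  0.0955  0.018 ]
 [ 0.5991 -0.0122  0.018 ]
 [ 0.4467  0.1181  0.018 ]
 [ 0.4283  0.0089  0.018 ]] [0.52163279 0.05257288 0.018     ]
-7.390061245853239
holes [[0.5615 0.319  0.03  ]
 [0.4259 0.3278 0.03  ]] [0.49366235 0.32339373 0.03      ]
-3.7366508586313567 0.13589058700455944
[[-4.04571944e-01  8.82710751e-01  2.39046590e-01  2.09235579e-01]
 [ 9.14505805e-01  3.90270932e-01  1.06619567e-01 -6.45185535e-01]
 [ 8.21302513e-04  2.61744780e-01 -9.65136776e-01  3.82330465e-01]
 [ 0.00000000e+00  0.00000000e+00  0.00000000e+00  1.00000000e+00]] 58.91111002823955
[ 0.27303506 -0.61680003  0.20671827] [ 1.79914776e+02 -7.71626832e-03 -1.56127660e+02]
```

```bash
cat >> h.py <<'E'
def plan(xyz,yaw,n,grip=8.7,ret=False):
    """n equal rows from the measured pose to a tool-down pose at xyz (m), yaw (deg)"""
    from scipy.spatial.transform import Rotation as R
    o=ctrl.get_obs(); A=R.from_euler('xyz',o['orientation'],degrees=True); B=R.from_euler('xyz',[180,0,yaw],degrees=True)
    w=(A.inv()*B).as_rotvec()/n; d=(np.array(xyz)-o['tool_pos'])/n*100
    print('now',o['tool_pos'].round(4),o['orientation'].round(2),'F',o['force'].round(1),'open',round(o['opening'],4),'t',round(o['clock'],2))
    for i in range(n):
        print(grip,(A*R.from_rotvec(w*i)).inv().apply(d).round(2).tolist(),w.round(4).tolist())
E
python3 -c "
from h import *
plan([.4225,-.30,.19],154.8,8)"
```

```text
now [ 0.273  -0.6168  0.2067] [ 1.7991e+02 -1.0000e-02 -1.5613e+02] F [ 0.4  0.  -0. ] open 0.0875 t 0.1
8.7 [-3.31, 2.86, 0.21] [0.0002, -0.0001, 0.1071]
8.7 [-2.99, 3.2, 0.21] [0.0002, -0.0001, 0.1071]
8.7 [-2.63, 3.5, 0.21] [0.0002, -0.0001, 0.1071]
8.7 [-2.24, 3.76, 0.21] [0.0002, -0.0001, 0.1071]
8.7 [-1.82, 3.98, 0.21] [0.0002, -0.0001, 0.1071]
8.7 [-1.39, 4.15, 0.21] [0.0002, -0.0001, 0.1071]
8.7 [-0.93, 4.28, 0.21] [0.0002, -0.0001, 0.1071]
8.7 [-0.47, 4.35, 0.21] [0.0002, -0.0001, 0.1071]
```

Call:
{"api": "move_arm", "payload": {"moves": [8.7,-3.3,2.9,0.2,0,0,0.107,8.7,-3.0,3.2,0.2,0,0,0.107,8.7,-2.6,3.5,0.2,0,0,0.107,8.7,-2.2,3.8,0.2,0,0,0.107,8.7,-1.8,4.0,0.2,0,0,0.107,8.7,-1.4,4.1,0.2,0,0,0.107,8.7,-0.9,4.3,0.2,0,0,0.107,8.7,-0.5,4.3,0.2,0,0,0.107]}}

```text
clock: 0.9
tool_pos: [0.4217, -0.2987, 0.1914]
orientation: [180.0, -0.0, 154.6]
force: [1.7, 0.0, 0.4]
opening: 0.0867
gripper_force: 0.0
```

Call:
{"api": "move_arm", "payload": {"moves": [8.7,0,0,0,0,0,0,8.7,0,0,0,0,0,0]}}

```text
clock: 1.1
tool_pos: [0.4219, -0.2994, 0.1915]
orientation: [-180.0, -0.0, 155.0]
force: [-0.3, -0.8, 0.2]
opening: 0.087
gripper_force: 0.0
```

Run:
```python
from h import *
plan([.4225,-.30,.19],154.8,1)
p,d=snap('wrist'); save('w1.png',p)
```

```text
now [ 0.4219 -0.2994  0.1915] [-1.8000e+02 -1.0000e-02  1.5503e+02] F [-0.3 -0.8  0.2] open 0.087 t 1.1
8.7 [-0.08, -0.02, 0.15] [-0.0, -0.0003, 0.004]
```

View pics/w1.png

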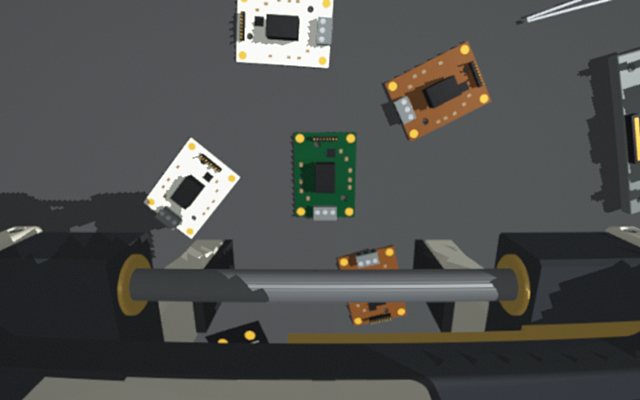

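The wrist view shows the green board centred at about (325,175), with its grey connector towards the gripper at (325,213). Brown and white look-alikes surround it and no part touches it.

```bash
cat >> h.py <<'E'
def fitrect(s,mask,z):
    """rectangle in world coordinates at height z round the largest blob"""
    cs,_=cv2.findContours(mask.astype(np.uint8),cv2.RETR_EXTERNAL,cv2.CHAIN_APPROX_NONE)
    c=max(cs,key=cv2.contourArea)[:,0].astype(float)
    (cx,cy),wh,a=cv2.minAreaRect((at_z(s,c,z)[:,:2]*1000).astype(np.float32))
    return np.array([cx,cy])/1000,wh,a
E
python3 - <<'E'
from h import *
s=load('wrist'); p=s['p'].astype(int); hsv=cv2.cvtColor(s['p'],cv2.COLOR_RGB2HSV)
R=np.zeros(p.shape[:2],bool); R[120:232,285:365]=1
g=R&(p[...,1]>p[...,0]*1.4)&(p[...,1]>p[...,2]*1.2)
gold=R&(hsv[...,1]>150)&(hsv[...,0]>18)&(hsv[...,0]<32)&(p[...,0]>150)
m=cv2.morphologyEx((g|gold).astype(np.uint8),cv2.MORPH_CLOSE,np.ones((3,3)))
print(fitrect(s,m,.003))
n,l,st,c=cv2.connectedComponentsWithStats(gold.astype(np.uint8))
i=[k for k in range(1,n) if st[k,4]>25]; P=at_z(s,c[i],.003); print(c[i].round(1).tolist(),P.round(4),P.mean(0)); 
v=P[2]+P[3]-P[0]-P[1]; print(np.degrees(np.arctan2(v[1],v[0])),np.linalg.norm(v)/2)
dk=R&(p.max(2)<50); dk[:150]=0; dk[205:]=0; dk[:,:308]=0;dk[:,345:]=0
ys,xs=np.nonzero(dk); print('dark mid',xs.min(),xs.max(),ys.min(),ys.max(), 'module top', by_d(s,[(325,168),(330,200),(280,170)]).round(4))
print(at_z(s,[(325,178)],.019))
E
```

```text
(array([ 0.42135474, -0.29741275]), (64.05995178222656, 89.36593627929688), 64.71698760986328)
[[299.4, 137.8], [350.3, 137.9], [300.5, 211.3], [348.6, 211.3]] [[ 0.3755 -0.3043  0.003 ]
 [ 0.3975 -0.2574  0.003 ]
 [ 0.4461 -0.3373  0.003 ]
 [ 0.4679 -0.2905  0.003 ]] [ 0.42174243 -0.29736466  0.003     ]
-25.121110947046915 0.07784300627093425
dark mid 308 334 150 192 module top [[ 0.4124 -0.2927  0.0177]
 [ 0.4485 -0.3035  0.0011]
 [ 0.3971 -0.3377 -0.0005]]
[[ 0.42136021 -0.29689585  0.019     ]]
```

```bash
python3 -c "
from h import *
plan([.4216,-.2977,.014],154.8,1,4)"
```

```text
now [ 0.4215 -0.3002  0.1915] [-1.7999e+02 -2.0000e-02  1.5496e+02] F [ 0.3  0.6 -0.1] open 0.0869 t 1.15
4 [0.09, 0.23, 17.75] [-0.0001, -0.0003, 0.0028]
```

Call:
{"api": "move_arm", "payload": {"moves": [4,0,0.2,2,0,0,0.003,4,0.1,0,4,0,0,0,4,0,0,4,0,0,0,4,0,0,3,0,0,0,4,0,0,2,0,0,0,4,0,0,1.2,0,0,0,4,0,0,0.8,0,0,0,4,0,0,0.4,0,0,0]}}

```text
clock: 1.95
tool_pos: [0.4213, -0.2988, 0.0173]
orientation: [-180.0, -0.0, 154.6]
force: [-0.3, -0.6, -0.5]
opening: 0.0405
gripper_force: 0.0
```

Run:
```python
from h import *
plan([.4216,-.2977,.014],154.8,1,4)
p,d=snap('wrist'); save('w2.png',p)
```

```text
now [ 0.4213 -0.2988  0.0173] [-1.7999e+02 -1.0000e-02  1.5463e+02] F [-0.3 -0.6 -0.5] open 0.0405 t 1.95
4 [0.02, 0.11, 0.33] [-0.0001, -0.0001, -0.0029]
```

View pics/w2.png

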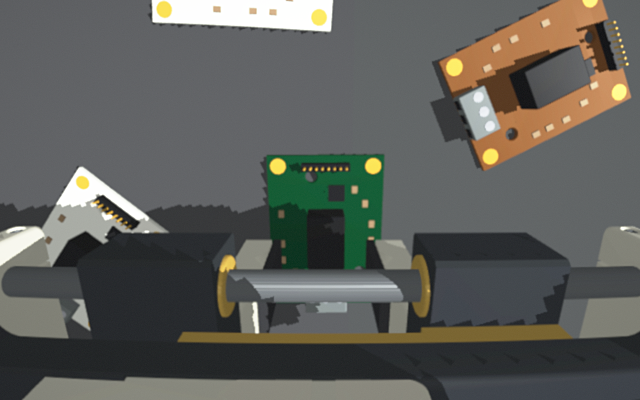

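The jaws stand either side of the module. Module columns are 307–344 and the finger inner edges are at about 271 and 378, so it is well centred. I'll lower 3 mm and close.

Call:
{"api": "move_arm", "payload": {"moves": [4,0,0.1,0.2,0,0,0,3,0,0,0.1,0,0,0,2.2,0,0,0,0,0,0,1.5,0,0,0,0,0,0,1.5,0,0,0,0,0,0,1.5,0,0,0,0,0,0,1.5,0,0,0,0,0,0]}}

```text
clock: 2.7
tool_pos: [0.4219, -0.2973, 0.0147]
orientation: [180.0, 0.0, 154.7]
force: [-0.4, 0.0, 0.5]
opening: 0.0151
gripper_force: 0.0
```

Run:
```python
from h import *
# view pose: board carried at z .14 over the fixture-side, yaw 172.7
plan([.5217,.0526,.21],172.7,1,1.5)
```

```text
now [ 0.4219 -0.2973  0.0147] [1.8000e+02 1.0000e-02 1.5467e+02] F [-0.4  0.   0.5] open 0.0151 t 2.7
1.5 [5.95, 35.9, -19.53] [-0.0, 0.0001, -0.3147]
```

Run:
```python
from h import *
p,d=snap('wrist'); q,_=snap('scene'); o=ctrl.get_obs(); print(o['opening'],o['gripper_force'])
c=cv2.resize(q[170:240,160:300],(560,280),interpolation=cv2.INTER_CUBIC)
save('w3.png',np.vstack([p[120:400,40:600],c]))
```

```text
0.014590492081796986 0.0
```

View pics/w3.png

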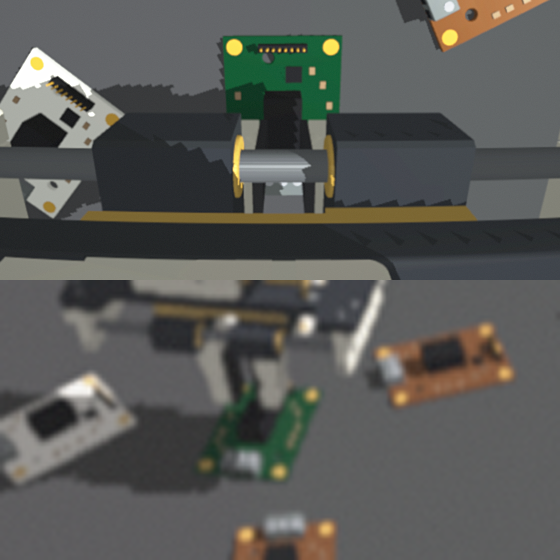

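Run:
```python
from h import *
s=load('wrist')
for v in (222,232,245,258):
    print(v,by_d(s,[(u,v) for u in (290,300,310,323,335,345,355)])[:,2].round(4))
P=by_d(s,[(u,258) for u in range(285,366,4)]); y=(P-ctrl.get_obs()['tool_pos'])@np.array([np.sin(np.radians(154.7)),-np.cos(np.radians(154.7)),0])
print(np.c_[range(285,366,4),y*1000,P[:,2]*1000].round(1))
save('w4.png',cv2.resize(s['p'][215:315,260:390],(780,600),interpolation=cv2.INTER_CUBIC))
```

```text
222 [0.1902 0.0014 0.0182 0.0174 0.0173 0.0027 0.0012]
232 [0.0013 0.0016 0.0173 0.0174 0.0176 0.0006 0.0015]
245 [0.0419 0.0388 0.0183 0.017  0.0184 0.0395 0.0423]
258 [0.0545 0.0546 0.0172 0.017  0.0176 0.0547 0.0529]
[[285.  -15.2  57.5]
 [289.  -13.8  54.8]
 [293.  -12.3  52.9]
 [297.  -10.5  55.2]
 [301.   -8.9  54.3]
 [305.   -7.2  54.1]
 [309.   -7.2  16.6]
 [313.   -5.   17.8]
 [317.   -2.9  17.6]
 [321.   -0.8  17.5]
 [325.    1.3  18.3]
 [329.    3.4  16.6]
 [333.    5.5  18.1]
 [337.    7.7  16.5]
 [341.    8.2  46.4]
 [345.    9.4  54.7]
 [349.   11.1  54.7]
 [353.   12.9  52.6]
 [357.   14.4  54.6]
 [361.   15.6  58.3]
 [365.   10.8 108.8]]
```

View pics/w4.png

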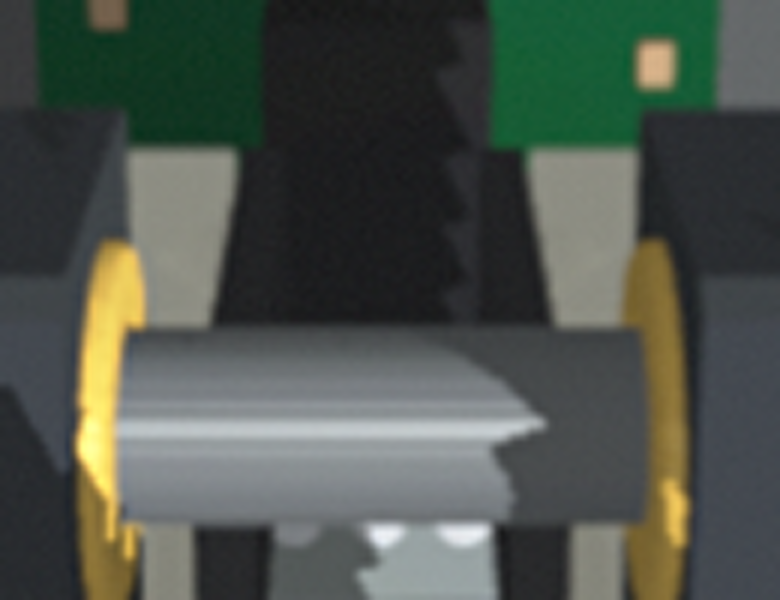

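Call:
{"api": "move_arm", "payload": {"moves": [0.8,0,0,0,0,0,0,0.8,0,0,0,0,0,0,0.8,0,0,0,0,0,0]}}

```text
clock: 3.1
tool_pos: [0.4218, -0.2973, 0.0145]
orientation: [-180.0, -0.0, 154.7]
force: [-0.9, 0.4, 0.7]
opening: 0.0078
gripper_force: 0.0
```

Run:
```python
from h import *
p,d=snap('wrist'); q,_=snap('scene'); o=ctrl.get_obs(); print(o['opening'],o['gripper_force'],o['joint_pos'].round(2))
s=load('wrist')
for v in (225,232,238,242,246,250,255,260): print(v,(by_d(s,[(u,v) for u in range(297,352,4)])[:,2]*1000).round(0))
save('w5.png',np.hstack([cv2.resize(p[215:275,290:360],(400,343),interpolation=cv2.INTER_CUBIC),cv2.resize(q[180:228,200:256],(400,343),interpolation=cv2.INTER_CUBIC)]))
```

```text
0.008288523716087355 0.0 [ -13.36   18.03  -32.78   -0.    -39.2  -101.98]
225 [ 1.  2. 18. 18. 17. 17. 18. 17. 18. 17. 18. 18.  2.  2.]
232 [ 2.  1. 17. 18. 18. 18. 18. 19. 17. 17. 17. 18.  1.  2.]
238 [ 2.  2. 18. 18. 17. 17. 18. 17. 19. 18. 17. 18.  1.  2.]
242 [40. 39. 39. 35. 36. 18. 19. 17. 17. 36. 35. 39. 39. 39.]
246 [ 44.  44.  44.  40.  40.  17.  16.  18. 190.  41.  40.  42.  44.  44.]
250 [48. 48. 49. 44. 45. 17. 17. 17. 17. 44. 44. 45. 48. 49.]
255 [55. 52. 48. 50. 51. 18. 18. 18. 18. 44. 51. 50. 52. 54.]
260 [60. 53. 57. 57. 56. 18. 17. 17. 17. 44. 57. 57. 52. 54.]
```

View pics/w5.png

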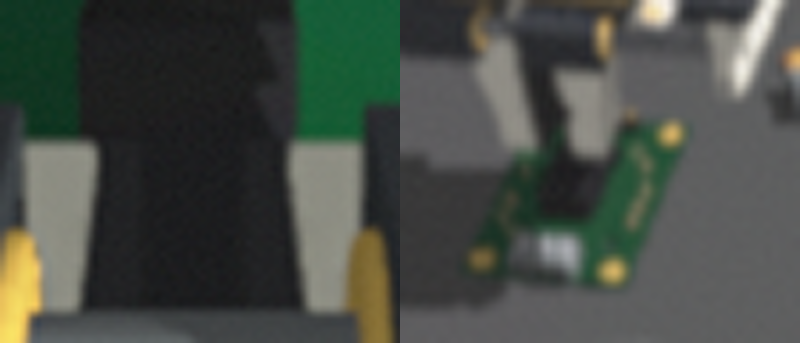

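Run:
```python
from h import *
from scipy.spatial.transform import Rotation as R
s=load('wrist'); o=ctrl.get_obs(); Rt=R.from_euler('xyz',o['orientation'],degrees=True)
for u in (294,297,301,309,341,345,350,353):
    print(u,[ (Rt.inv().apply(by_d(s,[(u,v)])[0]-o['tool_pos'])*1000).round(0).tolist() for v in (238,239,240,241,242,244,250)])
```

```text
294 [[-2.0, -16.0, 13.0], [-2.0, -16.0, 13.0], [10.0, -13.0, -21.0], [11.0, -13.0, -23.0], [11.0, -13.0, -25.0], [11.0, -13.0, -27.0], [33.0, -8.0, -87.0]]
297 [[-2.0, -15.0, 13.0], [-2.0, -15.0, 13.0], [10.0, -12.0, -21.0], [11.0, -12.0, -23.0], [11.0, -12.0, -25.0], [11.0, -11.0, -28.0], [10.0, -11.0, -33.0]]
301 [[-1.0, -12.0, 12.0], [-2.0, -12.0, 13.0], [10.0, -10.0, -21.0], [11.0, -10.0, -23.0], [11.0, -10.0, -25.0], [11.0, -10.0, -27.0], [11.0, -9.0, -34.0]]
309 [[4.0, -7.0, -3.0], [4.0, -7.0, -3.0], [9.0, -6.0, -19.0], [9.0, -6.0, -20.0], [9.0, -6.0, -20.0], [9.0, -6.0, -22.0], [9.0, -6.0, -29.0]]
341 [[5.0, 10.0, -4.0], [4.0, 10.0, -3.0], [11.0, 9.0, -22.0], [11.0, 9.0, -23.0], [11.0, 8.0, -24.0], [10.0, 8.0, -26.0], [9.0, 8.0, -30.0]]
345 [[-2.0, 13.0, 14.0], [-3.0, 13.0, 14.0], [10.0, 10.0, -21.0], [11.0, 10.0, -23.0], [11.0, 10.0, -24.0], [11.0, 10.0, -28.0], [11.0, 10.0, -34.0]]
350 [[-2.0, 16.0, 14.0], [-3.0, 16.0, 14.0], [10.0, 13.0, -21.0], [10.0, 13.0, -22.0], [10.0, 13.0, -24.0], [11.0, 12.0, -27.0], [11.0, 12.0, -34.0]]
353 [[-2.0, 17.0, 13.0], [-2.0, 17.0, 13.0], [10.0, 14.0, -21.0], [11.0, 14.0, -23.0], [11.0, 14.0, -24.0], [11.0, 14.0, -28.0], [33.0, 8.0, -87.0]]
```

The fingers closed freely above the module. Depth puts the fingertips about 20 mm behind the reported TCP, not 8 mm ahead of it. That is a tool offset of about 28 mm along z, and the board heights confirm that the camera and world heights are right. I'll reopen and go about 27 mm lower, watching the force.

Call:
{"api": "move_arm", "payload": {"moves": [4,0,0,0,0,0,0,4,0,0,0,0,0,0,4,0,0,0,0,0,0,4,0,0,0.8,0,0,0,4,0,0,0.7,0,0,0,4,0,0,0.5,0,0,0,4,0,0,0.3,0,0,0,4,0,0,0,0,0,0]}}

```text
clock: 4.0
tool_pos: [0.4214, -0.2972, -0.0092]
orientation: [-180.0, -0.1, 154.7]
force: [-0.4, -0.3, 0.5]
opening: 0.04
gripper_force: 0.0
```

```bash
cat >> h.py <<'E'
def tips():
    """finger front-face points in the tool frame: lowest finger point seen, mm"""
    from scipy.spatial.transform import Rotation as R
    o=ctrl.get_obs(); p,d=snap('wrist'); s=load('wrist'); Rt=R.from_euler('xyz',o['orientation'],degrees=True)
    uv=[(u,v) for v in range(225,262) for u in range(230,420,2)]
    P=by_d(s,uv); Q=Rt.inv().apply(P-o['tool_pos'])*1000
    k=(abs(Q[:,0]-10)<2.5)&(Q[:,2]<-12)&(Q[:,2]>-40)
    print('n',k.sum(),'tip z',np.percentile(Q[k,2],[95,99,100]).round(1),'y range',[ (round(Q[k&(Q[:,1]<0),1].max(),1)),round(Q[k&(Q[:,1]>0),1].min(),1)])
    print(o['tool_pos'].round(4),'F',o['force'].round(1),o['opening'])
E
python3 -c "
from h import *
tips()"
```

```text
n 909 tip z [-21.3 -12.3 -12. ] y range [np.float64(-0.2), np.float64(0.7)]
[ 0.4214 -0.2972 -0.0092] F [-0.4 -0.3  0.5] 0.04001410232552373
```

Call:
{"api": "move_arm", "payload": {"moves": [3.2,0,0,0.2,0,0,0,2.6,0,0,0.1,0,0,0,2.2,0,0,0,0,0,0,1.5,0,0,0,0,0,0,1.5,0,0,0,0,0,0,1.5,0,0,0,0,0,0]}}

```text
clock: 4.65
tool_pos: [0.4219, -0.2973, -0.0113]
orientation: [180.0, 0.0, 154.7]
force: [-0.2, -0.8, 0.3]
opening: 0.0196
gripper_force: 30.0
```

Call:
{"api": "move_arm", "payload": {"moves": [1.5,0,0,-1,0,0,0,1.5,0,0,-3,0,0,0,1.5,0,0,-4,0,0,0,1.5,0,0,-4,0,0,0,1.5,0,0,-2,0,0,0]}}

```text
clock: 5.15
tool_pos: [0.4232, -0.298, 0.133]
orientation: [180.0, 0.3, 154.7]
force: [0.8, -1.5, -0.3]
opening: 0.0198
gripper_force: 30.0
```

```bash
python3 -c "
from h import *
plan([.601,.0424,.13],172.7,9,1.5)"
```

```text
now [ 0.4232 -0.298   0.133 ] [179.99   0.29 154.7 ] F [ 0.8 -1.5 -0.3] open 0.0198 t 5.15
1.5 [-0.17, 4.26, 0.04] [-0.0001, 0.0006, -0.0349]
1.5 [-0.32, 4.25, 0.04] [-0.0001, 0.0006, -0.0349]
1.5 [-0.47, 4.24, 0.04] [-0.0001, 0.0006, -0.0349]
1.5 [-0.61, 4.22, 0.04] [-0.0001, 0.0006, -0.0349]
1.5 [-0.76, 4.2, 0.04] [-0.0001, 0.0006, -0.0349]
1.5 [-0.91, 4.17, 0.04] [-0.0001, 0.0006, -0.0349]
1.5 [-1.05, 4.13, 0.03] [-0.0001, 0.0006, -0.0349]
1.5 [-1.2, 4.1, 0.03] [-0.0001, 0.0006, -0.0349]
1.5 [-1.34, 4.05, 0.03] [-0.0001, 0.0006, -0.0349]
```

Call:
{"api": "move_arm", "payload": {"moves": [1.5,-0.1,2,0,0,0,-0.035,1.5,-0.3,4.3,0,0,0,-0.035,1.5,-0.5,4.2,0,0,0,-0.035,1.5,-0.6,4.2,0.1,0,0,-0.035,1.5,-0.8,4.2,0.1,0,0,-0.035,1.5,-0.9,4.2,0,0,0,-0.035,1.5,-1.1,4.1,0,0,0,-0.035,1.5,-1.2,4.1,0,0,0,-0.035]}}

```text
clock: 5.95
tool_pos: [0.5709, -0.0137, 0.1275]
orientation: [180.0, 0.0, 170.8]
force: [1.1, 0.1, -0.2]
opening: 0.0197
gripper_force: 30.0
```

Call:
{"api": "move_arm", "payload": {"moves": [1.5,-1.3,4,0,0,0,-0.035,1.5,-0.1,2.3,0,0,0,0,1.5,0,0,0,0,0,0,1.5,0,0,0,0,0,0]}}

```text
clock: 6.35
tool_pos: [0.5933, 0.0451, 0.1269]
orientation: [-180.0, -0.0, 172.8]
force: [-0.0, -0.3, -0.3]
opening: 0.0197
gripper_force: 30.0
```

Run:
```python
from h import *
plan([.601,.0424,.13],172.7,1,1.5)
p,d=snap('wrist'); save('w6.png',p)
plan([.601,.0424,.13],172.7,1,1.5)
```

```text
now [0.5933 0.0451 0.1269] [-1.7999e+02 -2.0000e-02  1.7278e+02] F [-0.  -0.3 -0.3] open 0.0197 t 6.35
1.5 [-0.8, -0.17, -0.31] [-0.0001, -0.0003, 0.0014]
now [0.5932 0.0445 0.1269] [-1.8000e+02 -1.0000e-02  1.7273e+02] F [ 0.1 -0.  -0.6] open 0.0194 t 6.4
1.5 [-0.8, -0.11, -0.31] [-0.0, -0.0002, 0.0005]
```

View pics/w6.png

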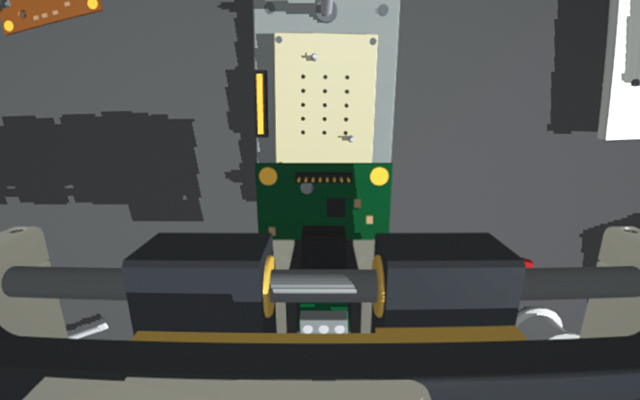

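The view shows the board in hand with its strip-end gold spots at (268,176) and (379,176). Beyond it is the pale nest, columns 275–377 and top edge at row 35, with pins near (310,57) and (346,138). The thick-dowel end is towards the gripper, the same end as the board's connector, which is the correct orientation.

```bash
cat > m.py <<'E'
from h import *
from scipy.spatial.transform import Rotation as R
s=load('wrist'); p=s['p'].astype(int); o=ctrl.get_obs()
tp=np.array([.59325,.0448,.1269]); Rt=R.from_euler('xyz',[180,0,172.755],degrees=True)
tool=lambda W:(Rt.inv().apply(W-tp)*1000)
hsv=cv2.cvtColor(s['p'],cv2.COLOR_RGB2HSV)
gold=(hsv[...,1]>150)&(hsv[...,0]>18)&(hsv[...,0]<32)&(p[...,0]>150); gold[:160]=0; gold[195:]=0; gold[:,:250]=0; gold[:,400:]=0
n,l,st,c=cv2.connectedComponentsWithStats(gold.astype(np.uint8)); i=[k for k in range(1,n) if st[k,4]>80]
G=tool(at_z(s,c[i],tp[2]+.0143)); print('gold tool',c[i].round(1).tolist(),G.round(2))
pale=(p.min(2)>150)&(p[...,0]-p[...,2]>12); pale[:25]=0; pale[161:]=0; pale[:,:265]=0; pale[:,390:]=0
L=[];Rr=[];T=[]
for v in range(45,156):
    x=np.nonzero(pale[v])[0]; L.append((x.min()-.5,v)); Rr.append((x.max()+.5,v))
for u in range(285,370): T.append((u,np.nonzero(pale[:,u])[0].min()-.5))
def line(pts):
    q=tool(at_z(s,pts,.034))[:,:2]; vx,vy,x,y=cv2.fitLine(q.astype(np.float32),cv2.DIST_HUBER,0,.01,.01).ravel(); return x,y,np.degrees(np.arctan2(vy,vx))
for nm,a in zip('LRT',(L,Rr,T)): print(nm,np.round(line(a),2))
dk=(p.max(2)<110); dk[:70]=0; dk[140:]=0; dk[:,:296]=0; dk[:,355:]=0
n,l,st,c=cv2.connectedComponentsWithStats(dk.astype(np.uint8))
for k in range(1,n): print(st[k,4],c[k].round(1),tool(at_z(s,[c[k]],.034))[0].round(1))
for v in range(54,61): print(p[v,300:322].sum(1)//3)
for v in range(133,142): print(p[v,336:358].sum(1)//3)
P=by_d(s,[(290,100),(360,100),(325,95),(262,60),(324,185),(300,225)]);print(P.round(4))
E
python3 m.py
```

```text
gold tool [[378.9, 175.7], [267.5, 175.8]] [[ 39.26  26.3  -14.3 ]
 [ 39.21 -25.26 -14.3 ]]
L [ 74.86 -34.85   0.95]
R [74.89 38.29  0.9 ]
T [121.33   1.44 -89.26]
7 [302.7  76. ] [ 92.  -14.3  92.9]
6 [325.   76.5] [91.7  1.8 92.9]
6 [346.8  76.8] [91.5 17.5 92.9]
5 [302.8  90.4] [ 82.  -14.4  92.9]
6 [324.5  91. ] [81.5  1.4 92.9]
7 [346.3  91. ] [81.6 17.3 92.9]
5 [302.4 104.2] [ 72.2 -14.8  92.9]
7 [324.3 105. ] [71.6  1.3 92.9]
7 [346.  105.3] [71.4 17.2 92.9]
6 [302.5 118. ] [ 62.3 -14.9  92.9]
6 [324.  118.5] [61.9  1.1 92.9]
6 [345.5 119. ] [61.6 17.  92.9]
6 [302.5 132. ] [ 52.  -15.   92.9]
7 [324.  132.3] [51.8  1.1 92.9]
6 [345.  132.5] [51.7 16.8 92.9]
2 [348.  137.5] [48.  19.1 92.9]
[217 213 215 218 203 142 147 208 219 216 211 182 156 175 193 205 212 216
 216 217 217 218]
[212 180 167 171 162 130 132 164 172 169 161 136 155 220 233 231 225 221
 218 217 217 217]
[211 160 125 123 123 119 121 128 129 129 122 112 155 231 240 237 232 227
 219 217 219 218]
[218 194 151 140 141 138 125 121 121 122 116 103 129 186 217 225 228 225
 219 218 218 218]
[218 215 206 203 205 193 140 
[... 507 characters left out ...]
 216 215]
[214 194 149 135 139 138 135 137 134 128 128 135 131 124 121 139 175 206
 214 215 214 215]
[214 199 168 159 158 147 118 112 114 116 116 110 106 107 125 155 187 211
 217 216 216 215]
[215 213 211 212 212 185 131 113 114 115 114 110 106 117 158 202 221 227
 224 216 214 215]
[214 216 216 218 217 195 138 119 122 122 122 117 109 124 182 230 235 233
 225 218 215 215]
[214 214 215 216 215 202 172 163 165 165 164 157 133 127 168 214 227 226
 221 215 214 214]
[214 214 214 215 215 214 211 212 213 214 214 208 180 147 149 175 202 215
 215 215 215 215]
[[0.5155 0.0304 0.0318]
 [0.5221 0.0816 0.0327]
 [0.5153 0.0565 0.0326]
 [0.4829 0.0122 0.0166]
 [0.5591 0.0501 0.1399]
 [0.5772 0.0361 0.1401]]
```

```bash
cat >> m.py <<'E'
print('---pins')
for (u0,u1,v0,v1),off in (((298,324,45,66),(33.13,-7.47)),((334,362,125,148),(-24.32,19.6))):
    uv=[(u,v) for v in range(v0,v1) for u in range(u0,u1)]
    W=by_d(s,uv); k=W[:,2]>.0365; Q=tool(W[k]); px=np.array(uv)[k]
    print(k.sum(),'px',px.min(0),px.max(0),'tool med',np.median(Q,0).round(2),'min',Q.min(0).round(1),'max',Q.max(0).round(1),'-> centre',(np.median(Q,0)[:2]-off).round(2))
E
python3 m.py | sed -n '/---/,$p'
```

```text
---pins
46 px [311  48] [322  60] tool med [104.53  -5.93  87.51] min [  69.9   -8.1 -175.6] max [107.3   0.6  90. ] -> centre [71.4   1.54]
42 px [337 131] [354 142] tool med [47.55 20.72 87.46] min [  45.     0.6 -175.6] max [69.9 23.3 90.4] -> centre [71.87  1.12]
```

Call:
{"api": "move_arm", "payload": {"moves": [1.5,2,0,0,0,0,0.016,1.5,3.1,0.05,0,0,0,0,1.5,2,0.05,0,0,0,0,1.5,0,0,2.5,0,0,0,1.5,0,0,3,0,0,0,1.5,0,0,1.8,0,0,0,1.5,0,0,0.8,0,0,0,1.5,0,0,0,0,0,0]}}

```text
clock: 7.2
tool_pos: [0.5228, 0.0545, 0.0451]
orientation: [-179.9, -0.1, 171.7]
force: [0.2, 0.2, -0.3]
opening: 0.0198
gripper_force: 30.0
```

Run:
```python
from h import *
from scipy.spatial.transform import Rotation as R
Rt=R.from_euler('xyz',[180,0,172.755],degrees=True)
t=np.array([.59325,.0448,.1269])+Rt.apply([.0712,.00085,0.0819]); print(t)
for i in range(4):
    vision.snapshot('top'); plan(t,172.755-.92,1,1.5)
```

```text
[0.52272566 0.05462242 0.045     ]
now [0.5236 0.0549 0.0459] [-179.98   -0.    171.75] F [-0.3 -0.  -0.3] open 0.0196 t 7.25
1.5 [0.08, -0.04, 0.09] [-0.0003, -0.0001, -0.0014]
now [0.5241 0.0552 0.0465] [1.7998e+02 5.0000e-02 1.7177e+02] F [ 0.3  0.7 -0.9] open 0.0194 t 7.3
1.5 [0.12, -0.08, 0.15] [0.0003, 0.001, -0.0011]
now [0.5242 0.0555 0.0467] [1.7996e+02 8.0000e-02 1.7178e+02] F [ 0.1  0.1 -0.5] open 0.0196 t 7.35
1.5 [0.14, -0.1, 0.17] [0.0007, 0.0014, -0.0009]
now [0.5243 0.0556 0.0467] [1.7994e+02 1.0000e-01 1.7179e+02] F [-0.1 -1.1 -0.9] open 0.0201 t 7.4
1.5 [0.14, -0.12, 0.17] [0.001, 0.0017, -0.0009]
```

Call:
{"api": "move_arm", "payload": {"moves": [1.5,0.14,-0.12,0,0,0,0,1.5,0,0,0,0,0,0,1.5,0,0,0,0,0,0,1.5,0,0,0,0,0,0]}}

```text
clock: 7.8
tool_pos: [0.522, 0.0546, 0.0457]
orientation: [180.0, 0.0, 171.8]
force: [0.2, 0.3, -0.9]
opening: 0.0196
gripper_force: 30.0
```

```bash
cat > st.py <<'E'
import sys
from h import *
def settle(t,yaw,n=3,g=1.5):
    for i in range(n): vision.snapshot('top'); 
    plan(t,yaw,1,g)
E
python3 -c "
from st import *
settle([.5227,.0546,.0317],171.84)"
```

```text
now [0.5219 0.0546 0.0456] [-180.    -0.   171.8] F [ 0.1  0.9 -0.8] open 0.0194 t 7.95
1.5 [-0.08, 0.01, 1.39] [-0.0, -0.0, -0.0007]
```

Call:
{"api": "move_arm", "payload": {"moves": [1.5,-0.08,0,0.5,0,0,0,1.5,0,0,0.4,0,0,0,1.5,0,0,0.2,0,0,0,1.5,0,0,0,0,0,0,1.5,0,0,0,0,0,0,1.5,0,0,0,0,0,0]}}

```text
clock: 8.55
tool_pos: [0.5228, 0.0545, 0.0346]
orientation: [180.0, 0.0, 171.8]
force: [0.1, -0.5, -0.3]
opening: 0.0195
gripper_force: 30.0
```

```bash
cat > r.py <<'E'
from h import *
from scipy.spatial.transform import Rotation as R
o=ctrl.get_obs(); snap('wrist'); s=load('wrist'); p=s['p'].astype(int); tp=o['tool_pos']; Rt=R.from_euler('xyz',o['orientation'],degrees=True)
tool=lambda W:(Rt.inv().apply(W-tp)*1000)
print(tp.round(4),o['orientation'].round(2),o['force'].round(1))
hsv=cv2.cvtColor(s['p'],cv2.COLOR_RGB2HSV)
gold=(hsv[...,1]>150)&(hsv[...,0]>18)&(hsv[...,0]<32)&(p[...,0]>150); gold[:160]=0; gold[195:]=0; gold[:,:250]=0; gold[:,400:]=0
n,l,st,c=cv2.connectedComponentsWithStats(gold.astype(np.uint8)); i=[k for k in range(1,n) if st[k,4]>80]
G=tool(at_z(s,c[i],tp[2]+.0143)); print('gold',c[i].round(1).tolist(),G.round(2).tolist(),'board mid',(G.mean(0)[:2]-[38.75,0]).round(2))
pale=(p.min(2)>90)&(p[...,0]-p[...,2]>8)&(p[...,0]>p[...,1]-3)
for v in (140,150,160,180,200,215): print(v,np.nonzero(pale[v,230:420])[0][[0,-1]]+230 if pale[v,230:420].any() else None)
L=[];Rr=[];T=[]
for v in range(175,218):
    x=np.nonzero(pale[v,235:415])[0]+235
    if len(x): L.append((x.min()-.5,v)); Rr.append((x.max()+.5,v))
for u in range(275,375):
    y=np.nonzero(pale[100:180,u])[0]
    if len(y): T.append((u,y.min()+99.5))
def line(pts):
    q=tool(at_z(s,pts,.034))[:,:2]; return np.median(q,0).round(2),np.polyfit(q[:,0],q[:,1],1).round(3) , len(pts), q.std(0).round(2)
for a in (L,Rr,T): print(line(a))
np.save('col.npy',p[150:220,240:410])
E
python3 r.py
```

```text
[0.5228 0.0545 0.0346] [1.800e+02 1.000e-02 1.718e+02] [ 0.1 -0.5 -0.3]
gold [[378.9, 175.7], [267.6, 175.7]] [[39.31, 26.0, -14.3], [39.33, -25.54, -14.31]] board mid [0.57 0.23]
140 None
150 [251 397]
160 [251 396]
180 [253 395]
200 [254 394]
215 [254 393]
(array([ 25.89, -35.97]), array([ 7.0000e-03, -3.6136e+01]), 43, array([6.58, 0.16]))
(array([25.88, 37.19]), array([1.0000e-03, 3.7159e+01]), 43, array([6.58, 0.16]))
(array([51.63,  0.86]), array([  13.812, -711.217]), 100, array([ 0.18, 14.29]))
```

Call:
{"api": "move_arm", "payload": {"moves": [1.5,0.04,0.02,0.2,0,0,0,1.5,0,0,0.2,0,0,0,1.5,0,0,0.1,0,0,0,1.5,0,0,0.1,0,0,0,1.5,0,0,0,0,0,0,1.5,0,0,0,0,0,0]}}

```text
clock: 9.2
tool_pos: [0.5223, 0.0547, 0.0285]
orientation: [-180.0, -0.0, 171.8]
force: [-0.6, 0.2, 0.2]
opening: 0.02
gripper_force: 30.0
```

```bash
python3 r.py
```

```text
[0.5223 0.0547 0.0285] [-180.    -0.   171.8] [-0.6  0.2  0.2]
gold [[378.9, 175.7], [267.5, 175.7]] [[39.3, 26.03, -14.3], [39.29, -25.53, -14.3]] board mid [0.55 0.25]
140 None
150 [249 398]
160 [249 399]
180 [250 398]
200 [251 397]
215 [252 396]
(array([ 27.41, -35.99]), array([ 1.0000e-03, -3.6038e+01]), 43, array([6.35, 0.15]))
(array([27.4 , 37.11]), array([-0.   , 37.099]), 43, array([6.35, 0.14]))
(array([51.31,  0.87]), array([   6.119, -312.715]), 100, array([ 0.18, 13.82]))
```

Call:
{"api": "move_arm", "payload": {"moves": [1.5,0,0,0.15,0,0,0,1.5,0,0,0.15,0,0,0,1.5,0,0,0.1,0,0,0,1.5,0,0,0.1,0,0,0,1.5,0,0,0,0,0,0,1.5,0,0,0,0,0,0]}}

```text
clock: 9.85
tool_pos: [0.5223, 0.0547, 0.0235]
orientation: [-180.0, -0.0, 171.8]
force: [-0.1, 0.5, 0.1]
opening: 0.0199
gripper_force: 30.0
```

Call:
{"api": "move_arm", "payload": {"moves": [1.5,0,0,0.08,0,0,0,1.5,0,0,0,0,0,0,1.5,0,0,0,0,0,0]}}

```text
clock: 10.15
tool_pos: [0.5223, 0.0547, 0.0228]
orientation: [180.0, 0.0, 171.8]
force: [-0.3, -0.5, -1.1]
opening: 0.0199
gripper_force: 30.0
```

Call:
{"api": "move_arm", "payload": {"moves": [1.5,0,0,0.07,0,0,0,1.5,0,0,0,0,0,0,1.5,0,0,0,0,0,0]}}

```text
clock: 10.45
tool_pos: [0.5225, 0.0547, 0.0226]
orientation: [180.0, 0.0, 171.8]
force: [-2.0, 0.2, 5.5]
opening: 0.0196
gripper_force: 30.0
```

Contact comes at tool z 0.0226, and 0.0227 was predicted for a seated board. It is seated, so I'll release it.

Call:
{"api": "move_arm", "payload": {"moves": [2.4,0,0,0,0,0,0,3.2,0,0,0,0,0,0,4,0,0,0,0,0,0,4,0,0,0,0,0,0,4,0,0,-0.5,0,0,0,4,0,0,-2,0,0,0,4,0,0,-4,0,0,0,4,0,0,-4,0,0,0]}}

```text
clock: 11.25
tool_pos: [0.5217, 0.0543, 0.1281]
orientation: [-179.9, -0.1, 171.8]
force: [2.0, -0.4, -0.0]
opening: 0.0403
gripper_force: 0.0
```

Run:
```python
from h import *
plan([.573,.318,.19],176.3,8,8.7)
snap('wrist'); s=load('wrist'); 
# board plane check from depth
p=s['p'].astype(int); g=(p[...,1]>p[...,0]*1.4)&(p[...,1]>p[...,2]*1.2); g[:60]=0;g[235:]=0
ys,xs=np.nonzero(g); P=by_d(s,list(zip(xs,ys))); k=(abs(P[:,2]-.036)<.008); A=np.c_[P[k][:,:2]-P[k][:,:2].mean(0),np.ones(k.sum())]; c=np.linalg.lstsq(A,P[k][:,2],rcond=None)[0]; print(k.sum(),c,P[k].mean(0))
print(fitrect(s,cv2.morphologyEx(g.astype(np.uint8),cv2.MORPH_CLOSE,np.ones((3,3))),.037))
```

```text
now [0.5217 0.0543 0.1281] [-1.7994e+02 -8.0000e-02  1.7180e+02] F [ 2.  -0.4 -0. ] open 0.0403 t 11.25
8.7 [-0.16, 3.35, -0.78] [-0.0001, -0.0002, -0.0098]
8.7 [-0.2, 3.35, -0.78] [-0.0001, -0.0002, -0.0098]
8.7 [-0.23, 3.35, -0.78] [-0.0001, -0.0002, -0.0098]
8.7 [-0.26, 3.35, -0.78] [-0.0001, -0.0002, -0.0098]
8.7 [-0.3, 3.34, -0.78] [-0.0001, -0.0002, -0.0098]
8.7 [-0.33, 3.34, -0.78] [-0.0001, -0.0002, -0.0098]
8.7 [-0.36, 3.34, -0.77] [-0.0001, -0.0002, -0.0098]
8.7 [-0.39, 3.33, -0.77] [-0.0001, -0.0002, -0.0098]
5181 [-0.00039706 -0.00094559  0.03560289] [0.51273579 0.05569469 0.03560289]
(array([0.51378021, 0.05607123]), (63.09727096557617, 72.19770812988281), 81.79365539550781)
```

Call:
{"api": "move_arm", "payload": {"moves": [8,0,2.5,-0.8,0,0,-0.01,8,0,3.4,-0.8,0,0,-0.01,8,0,3.4,-0.8,0,0,-0.01,8,0,3.4,-0.8,0,0,-0.01,8,0,3.4,-0.8,0,0,-0.01,8,0,3.4,-0.8,0,0,-0.01,8,-0.2,3.4,-0.8,0,0,-0.01,8,-0.2,3.4,-0.8,0,0,-0.01]}}

```text
clock: 12.1
tool_pos: [0.5543, 0.3171, 0.1918]
orientation: [180.0, 0.0, 176.4]
force: [0.1, -0.1, 0.5]
opening: 0.08
gripper_force: 0.0
```

Run:
```python
from h import *
for i in range(4): vision.snapshot('top')
plan([.525,.321,.19],176.3,1,8)
snap('wrist'); plan([.525,.321,.19],176.3,1,8)
s=load('wrist'); p=s['p'].astype(int); save('w7.png',s['p'])
# plate top face mask by depth
v,u=np.mgrid[0:260,0:640]; uv=np.c_[u.ravel(),v.ravel()]; W=by_d(s,uv).reshape(260,640,3); np.save('W.npy',W)
m=(abs(W[...,2]-.029)<.004)&(np.hypot(W[...,0]-.4937,W[...,1]-.3234)<.11); m=cv2.morphologyEx(m.astype(np.uint8),cv2.MORPH_CLOSE,np.ones((3,3)))
print(m.sum(),np.median(W[m>0],0),fitrect(s,m,.03))
h=(W[...,2]>.045)&(W[...,2]<.068)&(np.hypot(W[...,0]-.4937,W[...,1]-.3234)<.07); print('handle',h.sum(),np.percentile(W[h],[2,50,98],axis=0).round(4)); print(fitrect(s,cv2.morphologyEx(h.astype(np.uint8),cv2.MORPH_OPEN,np.ones((3,3))),.061))
```

```text
now [0.5541 0.3164 0.1908] [-1.7998e+02 -3.0000e-02  1.7644e+02] F [-0.7 -0.5  0.8] open 0.0797 t 12.3
8 [2.93, 0.28, 0.08] [-0.0004, -0.0004, 0.0025]
now [0.554  0.3155 0.1907] [-1.7997e+02 -4.0000e-02  1.7639e+02] F [-0.5 -0.3 -0.3] open 0.08 t 12.35
8 [2.93, 0.36, 0.08] [-0.0005, -0.0007, 0.0016]
15502 [0.48653315 0.32475244 0.02850559] (array([0.49473859, 0.3259043 ]), (90.22599792480469, 164.22933959960938), 86.41801452636719)
handle 1771 [[0.4517 0.3179 0.0565]
 [0.4921 0.3259 0.0592]
 [0.5368 0.3339 0.0608]]
(array([0.49426718, 0.32597345]), (13.569907188415527, 88.44639587402344), 86.3818130493164)
```

View pics/w7.png

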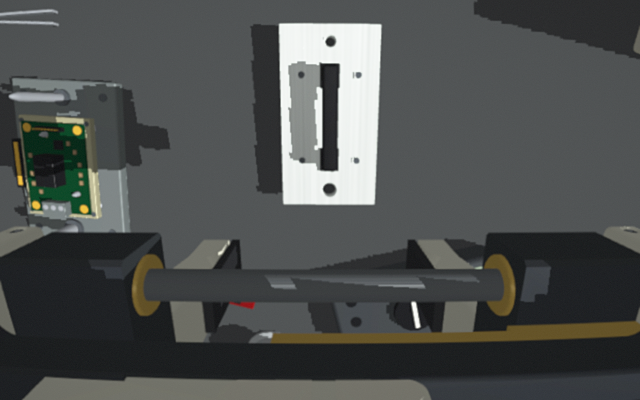

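The plate is centred at about (330,115), with the larger hole at (329,189) towards the gripper and the small one at (331,41). The board sits in the nest with its connector towards the thick dowel.

```bash
python3 -c "
from st import *
settle([.4945,.3260,.018],176.4,2,4)"
```

```text
now [0.5541 0.3148 0.1909] [-1.7997e+02 -3.0000e-02  1.7634e+02] F [ 0.4 -0.5  0.5] open 0.0802 t 12.45
4 [6.01, 0.74, 17.3] [-0.0004, -0.0005, -0.0011]
```

Call:
{"api": "move_arm", "payload": {"moves": [6,2,0.3,1,0,0,0,5,2.5,0.4,2,0,0,0,4.5,1.5,0.05,3,0,0,0,4.5,0,0,3,0,0,0,4.5,0,0,2,0,0,0,4.5,0,0,1,0,0,0,4.5,0,0,0,0,0,0,4.5,0,0,0,0,0,0]}}

```text
clock: 13.25
tool_pos: [0.4956, 0.327, 0.0719]
orientation: [180.0, 0.0, 176.4]
force: [0.2, -0.5, 0.1]
opening: 0.0451
gripper_force: 0.0
```

```bash
python3 -c "
from st import *
settle([.4945,.3260,.018],176.4,2,4)"
```

```text
now [0.4958 0.3275 0.0724] [1.7991e+02 8.0000e-02 1.7636e+02] F [ 0.6  0.7 -0.2] open 0.0449 t 13.35
4 [0.12, -0.16, 5.43] [0.0015, 0.0013, -0.0006]
```

Call:
{"api": "move_arm", "payload": {"moves": [4.5,0.1,-0.15,1.5,0,0,0,4.5,0,0,1.5,0,0,0,4.5,0,0,1.2,0,0,0,4.5,0,0,0.8,0,0,0,4.5,0,0,0.4,0,0,0,4.5,0,0,0,0,0,0]}}

```text
clock: 13.95
tool_pos: [0.4939, 0.3256, 0.0168]
orientation: [-180.0, -0.0, 176.4]
force: [0.1, -0.8, -0.2]
opening: 0.045
gripper_force: 0.0
```

Call:
{"api": "move_arm", "payload": {"moves": [3,0,0,0,0,0,0,2,0,0,0,0,0,0,1,0,0,0,0,0,0,1,0,0,0,0,0,0,1,0,0,0,0,0,0]}}

```text
clock: 14.45
tool_pos: [0.494, 0.3257, 0.0173]
orientation: [180.0, 0.0, 176.4]
force: [-0.4, -0.7, 1.3]
opening: 0.0134
gripper_force: 30.0
```

Call:
{"api": "move_arm", "payload": {"moves": [1,0,0,-0.5,0,0,0,1,0,0,-2,0,0,0,1,0,0,-3,0,0,0,1,0,0,-3,0,0,0,1,0,0,-2.5,0,0,0,1,0,0,-1,0,0,0,1,0,0,0,0,0,0,1,0,0,0,0,0,0]}}

```text
clock: 15.25
tool_pos: [0.4931, 0.325, 0.1357]
orientation: [-179.9, -0.1, 176.4]
force: [-0.7, -1.4, -4.6]
opening: 0.0137
gripper_force: 30.0
```

```bash
cat > ih.py <<'E'
from h import *
from scipy.spatial.transform import Rotation as R
for i in range(3): vision.snapshot('top')
o=ctrl.get_obs(); snap('wrist'); s=load('wrist'); p=s['p'].astype(int); tp=o['tool_pos']; Rt=R.from_euler('xyz',o['orientation'],degrees=True)
print(tp.round(4),o['orientation'].round(2),o['force'].round(1),o['opening'])
tool=lambda W:(Rt.inv().apply(W-tp)*1000)
zt=tp[2]+.0127
v,u=np.mgrid[0:225,0:640]; Q=tool(by_d(s,np.c_[u.ravel(),v.ravel()])).reshape(225,640,3)
k=(abs(Q[...,0]-50)<30)&(abs(Q[...,1])<40)&(abs(Q[...,2]+12)<6); A=np.c_[Q[k][:,:2],np.ones(k.sum())]; c=np.linalg.lstsq(A,Q[k][:,2],rcond=None)[0]; print('plane',c.round(4))
m=(abs(Q[...,2]+12)<6).astype(np.uint8); m=cv2.morphologyEx(m,cv2.MORPH_OPEN,np.ones((3,3)))
n,l,st,cc=cv2.connectedComponentsWithStats(m); b=1+st[1:,4].argmax(); m=l==b
T=np.array([(x,np.nonzero(m[:,x])[0].min()-.5) for x in range(st[b,0]+8,st[b,0]+st[b,2]-8)]); T=tool(at_z(s,T,zt))
a=np.polyfit(T[:,1],T[:,0],1); print('edge x',np.median(T[:,0]).round(2),'slope deg',np.degrees(-a[0]).round(2))
y0=int(np.median(np.nonzero(m)[0])); E=[]
for y in range(st[b,1]+10,220):
    x=np.nonzero(m[y])[0]; E.append((x.min()-.5,y,x.max()+.5))
E=np.array(E); L=tool(at_z(s,E[:,:2],zt)); Rr=tool(at_z(s,E[:,[2,1]],zt)); print('L,R',np.median(L[:,1]).round(2),np.median(Rr[:,1]).round(2))
dk=(p.max(2)<90)[:225]; 
n,l,st,cc=cv2.connectedComponentsWithStats(dk.astype(np.uint8))
for k in range(1,n):
    if 40<st[k,4]<1500:
        q=tool(at_z(s,[cc[k]],zt))[0]
        if abs(q[1])<15 and abs(q[0]-68)<12: print('hole',st[k],cc[k].round(1),q.round(2))
E
python3 ih.py
```

```text
[0.4932 0.3249 0.1353] [-1.7987e+02 -1.1000e-01  1.7637e+02] [ 0.9 -0.2 -4. ] 0.013843232984015883
plane [ 5.6000e-03  8.0000e-04 -1.1572e+01]
edge x 81.96 slope deg 0.02
L,R -44.46 44.76
hole [315 104  18  18 261] [323.5 112.4] [ 67.77   0.36 -12.57]
```

```bash
python3 -c "
from h import *
plan([.5213,.0548,.12],171.8,8,1)"
```

```text
now [0.4934 0.3251 0.1356] [-1.7989e+02 -9.0000e-02  1.7637e+02] F [ 0.1  0.2 -4.1] open 0.0137 t 15.45
1 [-0.56, -3.35, 0.2] [-0.0003, -0.0002, 0.01]
1 [-0.6, -3.34, 0.2] [-0.0003, -0.0002, 0.01]
1 [-0.63, -3.34, 0.2] [-0.0003, -0.0002, 0.01]
1 [-0.66, -3.33, 0.2] [-0.0003, -0.0002, 0.01]
1 [-0.7, -3.32, 0.2] [-0.0003, -0.0002, 0.01]
1 [-0.73, -3.32, 0.2] [-0.0003, -0.0002, 0.01]
1 [-0.76, -3.31, 0.2] [-0.0003, -0.0002, 0.01]
1 [-0.79, -3.3, 0.2] [-0.0003, -0.0002, 0.01]
```

Call:
{"api": "move_arm", "payload": {"moves": [1,-0.3,-1.5,0,0,0,0.01,1,-0.6,-3,0,0,0,0.01,1,-0.6,-3,0,0,0,0.01,1,-0.6,-3,0,0,0,0.01,1,-0.6,-3,0,0,0,0.01,1,-0.6,-3,0,0,0,0.01,1,-0.6,-3,0,0,0,0.01,1,-0.6,-3,0,0,0,0.01]}}

```text
clock: 16.25
tool_pos: [0.5156, 0.0954, 0.1367]
orientation: [-180.0, -0.0, 171.7]
force: [0.2, -0.9, -4.1]
opening: 0.0135
gripper_force: 30.0
```

Call:
{"api": "move_arm", "payload": {"moves": [1,-0.5,-2,0,0,0,0,1,-0.3,-1,0,0,0,0,1,0,-0.5,0,0,0,0,1,0,0,0,0,0,0,1,0,0,0,0,0,0,1,0,0,0,0,0,0]}}

```text
clock: 16.85
tool_pos: [0.519, 0.0623, 0.137]
orientation: [180.0, 0.0, 171.8]
force: [0.4, 0.4, -4.5]
opening: 0.0138
gripper_force: 30.0
```

```bash
python3 -c "
from st import *
settle([.5213,.0548,.115],171.8,2,1)"; python3 ih.py
```

```text
now [0.519  0.0622 0.137 ] [180.     0.   171.85] F [ 0.6  0.8 -3.2] open 0.0138 t 16.95
1 [-0.33, -0.7, 2.2] [0.0001, 0.0, 0.0009]
[0.519  0.0619 0.137 ] [180.    -0.   171.83] [ 0.7  0.6 -3.9] 0.013860527413647373
plane [ 5.60000e-03  6.00000e-04 -1.16119e+01]
edge x 81.96 slope deg 0.01
L,R -44.36 44.83
```

Call:
{"api": "move_arm", "payload": {"moves": [1,-0.3,-0.6,0,0,0,0,1,0,-0.1,1,0,0,0,1,0,0,1.5,0,0,0,1,0,0,1,0,0,0,1,0,0,0.5,0,0,0,1,0,0,0,0,0,0,1,0,0,0,0,0,0,1,0,0,0,0,0,0]}}

```text
clock: 17.95
tool_pos: [0.5214, 0.0543, 0.0976]
orientation: [180.0, 0.0, 171.8]
force: [-0.6, -1.0, -4.4]
opening: 0.0136
gripper_force: 30.0
```

Run:
```python
from st import *
settle([.5213,.0548,.0793],171.8,2,1)
from scipy.spatial.transform import Rotation as R
o=ctrl.get_obs(); snap('wrist'); s=load('wrist'); p=s['p'].astype(int); tp=o['tool_pos']; Rt=R.from_euler('xyz',o['orientation'],degrees=True)
tool=lambda W:(Rt.inv().apply(W-tp)*1000)
v,u=np.mgrid[100:126,306:342]; uv=np.c_[u.ravel(),v.ravel()]; W=by_d(s,uv); Z=(W[:,2]*1000).reshape(26,36)
print('plate z',np.median(Z)); print(Z[2::2,::2].round(0).astype(int))
k=(W[:,2]<tp[2]+.0) & (W[:,2]>.07); q=tool(W[k]); print('dowel tip',k.sum(), q[W[k][:,2].argsort()[-6:]].round(1) if k.sum() else '')
print(p[100:126:2,306:342:2].sum(2)//3)
```

```text
now [0.5213 0.0543 0.0976] [1.7997e+02 5.0000e-02 1.7180e+02] F [-0.   0.1 -3.4] open 0.0139 t 18.05
1 [0.01, 0.05, 1.83] [0.0005, 0.0008, 0.0001]
plate z 107.95966036837139
[[109 110 110 108 108 110 107 108 107 100 108 109 108 108 107 108 108 108]
 [108 108 108 109 109 108  21  19  20  20  22  20 106 108 108 109 109 109]
 [109 108 109 108 108  20  21  20  74  75  74  72  21 108 108 108 109 109]
 [109 108 109 109 107  22  21  73  78  78  77  75  73  21 109 108 109 108]
 [109 108 109 108  19  20  73  75  79  81  80  78  75  21 107 109 109 110]
 [108 108 109 108  21  20  74  77  80  81  81  78  76  20 106 107 110 109]
 [109 109 108 108  20  21  72  78  81  82  80  77  76  21 109 110 109 108]
 [109 108 110 109 104  21  21  75  79  80  79  77  74  21 109 110 109 109]
 [108 107 110 109 109  20  21  21  74  76  76  74  20 100 108 108 109 108]
 [108 109 109 109 108 106  20  22  20  20  20  20  21 107 109 108 109 110]
 [109 108 109 109 109 108 108 100  20  20  20 104 108 108 109 109 108 109]
 [109 109 109 108 108 108 109 107 108 107 108 109 110 108 109 108 109 109]]
dowel tip 165 [[67.1  0.7
[... 373 characters left out ...]
100 124 178 239 240 240]
 [240 239 239 248 236  62  60  86  92  93  89  85  88 105 141 236 240 240]
 [240 239 241 253 149  50  77  90  92  97  93  88  83  96 114 207 241 239]
 [240 239 242 254 127  54  83  88  96 110 104  86  83  92 111 193 241 240]
 [239 239 239 252 134  65  79  85  90 103  95  82  83  97 113 200 241 239]
 [240 240 237 251 221  99  98  83  81  81  80  81  87 102 121 210 240 239]
 [239 240 237 245 243 117  99  90  82  80  80  86 100 111 150 237 240 239]
 [239 239 237 238 244 211 107  98 100  95 100 101 115 131 212 240 239 239]
 [240 240 237 236 236 238 215 145 113 106 117 132 151 190 238 239 238 239]
 [239 239 237 237 235 236 235 226 207 190 182 189 223 237 236 238 238 239]]
```

The thin dowel is visible through the small hole, with its tip at tool (67.1, 1.2) against the hole at (67.8, 0.4). I'll make a small correction and lower.

Call:
{"api": "move_arm", "payload": {"moves": [1,-0.04,0.06,0.4,0,0,0,1,0,0,0.6,0,0,0,1,0,0,0.6,0,0,0,1,0,0,0.4,0,0,0,1,0,0,0.3,0,0,0,1,0,0,0.2,0,0,0,1,0,0,0,0,0,0,1,0,0,0,0,0,0]}}

```text
clock: 18.9
tool_pos: [0.5216, 0.0547, 0.0722]
orientation: [180.0, 0.0, 171.8]
force: [0.2, 0.6, -3.7]
opening: 0.0139
gripper_force: 30.0
```

Call:
{"api": "move_arm", "payload": {"moves": [1,0,0,0.2,0,0,0,1,0,0,0.2,0,0,0,1,0,0,0.2,0,0,0,1,0,0,0.2,0,0,0,1,0,0,0.2,0,0,0,1,0,0,0,0,0,0,1,0,0,0,0,0,0]}}

```text
clock: 19.6
tool_pos: [0.5215, 0.0547, 0.062]
orientation: [-180.0, -0.0, 171.8]
force: [-0.5, -0.8, -3.9]
opening: 0.0137
gripper_force: 30.0
```

On the dowels with no side force. Next to pusher contact, expected near tool z 0.054.

Call:
{"api": "move_arm", "payload": {"moves": [1,0,0,0.2,0,0,0,1,0,0,0.2,0,0,0,1,0,0,0.2,0,0,0,1,0,0,0.15,0,0,0,1,0,0,0.1,0,0,0,1,0,0,0,0,0,0,1,0,0,0,0,0,0]}}

```text
clock: 20.3
tool_pos: [0.5215, 0.0547, 0.0539]
orientation: [180.0, 0.0, 171.8]
force: [-2.2, -0.8, 3.2]
opening: 0.0138
gripper_force: 30.0
```

Call:
{"api": "move_arm", "payload": {"moves": [1,0,0,0.15,0,0,0,1,0,0,0.15,0,0,0,1,0,0,0.15,0,0,0,1,0,0,0.15,0,0,0,1,0,0,0.1,0,0,0,1,0,0,0,0,0,0,1,0,0,0,0,0,0]}}

```text
clock: 21.0
tool_pos: [0.5216, 0.0547, 0.0471]
orientation: [180.0, 0.0, 171.8]
force: [-4.9, -0.1, 8.6]
opening: 0.0138
gripper_force: 30.0
```

Call:
{"api": "move_arm", "payload": {"moves": [1,0,0,0.05,0,0,0,1,0,0,0.05,0,0,0,1,0,0,0,0,0,0,1,0,0,0,0,0,0]}}

```text
clock: 21.4
tool_pos: [0.5216, 0.0546, 0.0462]
orientation: [-180.0, 0.0, 171.8]
force: [-4.9, 0.1, 9.5]
opening: 0.0141
gripper_force: 30.0
```

Call:
{"api": "move_arm", "payload": {"moves": [1,0,0,0.06,0,0,0,1,0,0,0,0,0,0,1,0,0,0,0,0,0]}}

```text
clock: 21.7
tool_pos: [0.5217, 0.0547, 0.0462]
orientation: [180.0, 0.0, 171.8]
force: [-7.5, -0.5, 15.1]
opening: 0.0138
gripper_force: 30.0
```

Call:
{"api": "move_arm", "payload": {"moves": [1,0,0,0.03,0,0,0,1,0,0,0,0,0,0,1,0,0,0,0,0,0,1,0,0,0,0,0,0,1,0,0,0,0,0,0]}}

```text
clock: 22.2
tool_pos: [0.5217, 0.0547, 0.0461]
orientation: [180.0, 0.1, 171.8]
force: [-8.5, -0.0, 18.6]
opening: 0.0136
gripper_force: 30.0
```

```bash
python3 ih.py; python3 -c "
from h import *
plan([.5217,.0547,.0463],171.8,1,1)"
```

```text
[0.5217 0.0547 0.0461] [1.8000e+02 5.0000e-02 1.7183e+02] [-8.8 -0.5 18.7] 0.013566838281657065
plane [ 2.00000e-03  1.20000e-03 -1.16748e+01]
edge x 81.95 slope deg -0.02
L,R -44.41 44.9
hole [314 103  13  18  71] [318.1 111.6] [ 68.13  -2.05 -12.76]
now [0.5217 0.0547 0.0461] [1.8000e+02 5.0000e-02 1.7183e+02] F [-8.5  0.3 17.8] open 0.0139 t 22.4
1 [-0.0, 0.0, -0.02] [0.0, 0.0009, 0.0005]
```

```bash
python3 -c "
from plant import ctrl
print(ctrl.close_job())"
```

```text
the job is handed in; nothing more can be done
None
```

The board is seated on the nest pins with its connector towards the thick dowel, and the pressure plate is on both dowels, still gripped and pressed onto the nest's stop (about 8 mm of travel, about 18 N push); the job was handed in at about 22 s.

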